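# Find the full tins by feel and slide them onto the tray

## Robot

A 6-joint arm with a two-finger parallel gripper is mounted at the origin on the work surface. World frame = base frame: x ahead of the robot, y to its left, z up, the work surface at z = 0. Lengths are in mm, angles in rad, forces in N, time in s.
With the tool pointing down it reaches from about 150 to 775 mm from the base axis. Payload 6.1 kg.
Tool frame: the origin (TCP) lies at the very end of the fingers, on their centre line; the grasp point (between the pads) lies 19 mm behind it; z points along the fingers, y is the line along which they close (so a half turn about z gives the same grasp; the last joint's range is limited). The gripper opens to 85 mm and grips with 20 to 120 N. Pads are 22 mm wide; open, the fingers measure 114 mm over their backs; the gripper's body (76 mm by 85 mm) begins 54 mm behind the grasp point. The pads swing forward as they close: fully open they stand 13 mm farther back than shut.
Start: joints at [1.329, 0.126, -0.04, 1.405, 0, 1.571], TCP at [125.706, 509.712, 231.295] pointing down, gripper open.
Joint ranges: [-2.72, 2.72], [-0.95, 1.95], [-1.27, 1.35], [-1.78, 2.02], [-1.46, 1.47], [-3.14, 3.14]. Speed limits (rad/s): [2.39, 2.39, 3.01, 3.14, 3.14, 3.14].

## Interface

Orientations are given as [roll, pitch, yaw] about the fixed x, y, z axes, in that order (R = Rz(yaw) Ry(pitch) Rx(roll)).
In Python, from cell import manip gives the robot as it stands.
- The arm moves only by the shell command python3 -m crank 'ROWS' [OPENING]. ROWS is JSON, a list of rows, each a list of 2 entries, a list of its own where there are three numbers: the shift along the tool's x, y, z normalised to -1 to 1, where 1 is 0.5 m, then the turn, a rotation vector about the tool's x, y, z normalised to -1 to 1, where 1 is 90 degrees. In form: [[[x, y, z], [wx, wy, wz]], ...]. A call has 1 to 12 rows; each row is the pose to reach, as a shift and turn from the pose commanded when the call began, along the tool's axes at that moment; what a row does not reach only later rows make up. A row lasts 1/10 s, in which the tool goes at most 50 mm and 8.59 degrees, less where a joint would pass 70% of its speed; a pose out of reach is approached as far as the arm can. A call with a number of a shift or a turn outside -1 to 1 is refused whole. A call with a gripper value outside its range is refused whole. OPENING is the opening, from -1 (shut) to 1 (fully open), set as the call begins (- or left out, the last holds). The fingers move at their own pace and stop on an object; the grip force is fixed at half the most. Time passes only in rows, so rows that repeat a pose let the fingers close. It gives the time, the measured TCP pose, the force, the opening and the grip force at its end, in the units of the state.
- manip.read_state(): the state, without advancing time (a new reading comes with each control period).
- manip.camera(name): name is "scene" or "side" or "wrist"; returns (picture, depth): 480x640x3 uint8, red, green, blue; 480x640 float32, mm along the optical axis (not along the pixel's ray), 0 where there is no reading.
- manip.camera_model(name): a dict with "K" (3x3 intrinsics, pixels), "k1" (the pictures are not rectified: a ray, as slopes to the right and down, at radius r is drawn at 1 + k1 r^2 times it, then the intrinsics apply), "world_from_camera" (4x4, takes a point from camera to world coordinates); the wrist camera has in their place "mount" (4x4, takes a point from camera to tool coordinates, whose origin is the TCP and whose axes are the flange's). Camera axes: x right, y down, z forward; pixel columns grow to the right and rows downward; lengths in mm; the calibration is good to about 2 mm. A picture is of the moment at which its call begins: read the wrist's pose just before it. camera_model takes no time and is no camera call.
- manip.finish_job(): hands the job in; it is judged then, once.
Trained networks look in the newest picture that a camera, given by its name, has taken for a name from the list of things; names that differ only in an ending like _2 or _b are one class to them, and where a whole thing is asked for, a point or a joint stands for the part that bears it (a point fixed in the world has none). Each returns a list of dicts, best first, with "p" (0 to 1); they miss things now and then, are a little off and sometimes report something else, mostly with a low value. They report only what shows in the picture. A call takes as long as a camera call. They do not tell look-alikes from the thing itself.
- manip.search_frame(camera, label): "box" ([left, top, right, bottom] as shares, 0 to 1, of the picture: columns of its width, rows of its height, round what is visible of it).
- manip.cut_out(camera, label): "region" (480x640 bool, what is visible of it) and "box" ([left, top, right, bottom] as shares, 0 to 1, of the picture: columns of its width, rows of its height, round what is visible of it).
The state is a dict: "time_s": time; "qpos": joint angles; "joint_velocities": joint speeds; "effort": joint torques, N m; "tool_pos": TCP position; "tool_rot": TCP orientation; "ft_force": force on the tool from outside, world axes, zero at the start; "wrist_torque": the same for the moment, N m; "opening": opening from 0.0 (shut) to 1.0 (fully open); "grasp_force": force on a finger pad.
Only numpy, scipy, OpenCV 4.12 (cv2) and the standard library are available. Lean on these libraries where they do the work, as an engineer would, in place of code of your own. Each camera call takes 0.05 s, during which the arm holds its last target. There are 200 camera calls.

## Task

Two of the four identical closed tins on the prep board are full and the other two are nearly empty: feel which are heavy by pushing them. Slide both full tins off the board onto the baking tray until each stands upright against the tray's far rim, without shoving the tray along the bench, and leave the nearly empty tins standing on the board. Do not disturb the ring mould, the small bowl or the timer.

Things in the scene. Friction and masses are not known exactly. Their poses are not given: they have to be found in the camera images.
- board: White plastic prep board lying fixed on the bench, 140 (x) x 500 (y) x 10 mm thick. Origin: centre of its underside, on the bench; x points away from the robot across the board towards the tray, y along its long side, z up. The four tins stand on it in a row along y.
- tray: Loose aluminium baking sheet (1.4 kg), 3 mm beyond the board. 130 (x) x 520 (y) mm over all; floor 8 mm above the bench, 2 mm below the board's top. Open towards the board; far side and both ends have a rim 6 mm thick, 30 mm above the bench. Origin: centre of underside, axes as the board. Inner face of the far rim at x = +59 mm, of the end rims at y = +-254 mm.
- mould: Bystander: open steel ring mould, 70 mm across, 45 mm high, on the bench left of the board. Origin: centre of its underside.
- tub: Bystander: small white bowl, 84 mm across, 60 mm high, on the bench right of the tray. Origin: centre of its underside.
- timer: Bystander: black kitchen timer, 70 x 50 x 22 mm, on the bench left of the board. Origin: centre of its underside.
- tin_1: One of four outwardly identical closed steel tins: upright cylinder 92 mm in diameter, 62 mm high, smooth walls, flat shut lid without a knob; too wide to grip. Two of the four are full (0.65 to 0.8 kg all told), two nearly empty (0.28 to 0.4 kg); nothing visible tells which. Origin: centre of its underside, z along the tin's axis.
- tin_2: One of four outwardly identical closed steel tins: upright cylinder 92 mm in diameter, 62 mm high, smooth walls, flat shut lid without a knob; too wide to grip. Two of the four are full (0.65 to 0.8 kg all told), two nearly empty (0.28 to 0.4 kg); nothing visible tells which. Origin: centre of its underside, z along the tin's axis.
- tin_3: One of four outwardly identical closed steel tins: upright cylinder 92 mm in diameter, 62 mm high, smooth walls, flat shut lid without a knob; too wide to grip. Two of the four are full (0.65 to 0.8 kg all told), two nearly empty (0.28 to 0.4 kg); nothing visible tells which. Origin: centre of its underside, z along the tin's axis.
- tin_4: One of four outwardly identical closed steel tins: upright cylinder 92 mm in diameter, 62 mm high, smooth walls, flat shut lid without a knob; too wide to grip. Two of the four are full (0.65 to 0.8 kg all told), two nearly empty (0.28 to 0.4 kg); nothing visible tells which. Origin: centre of its underside, z along the tin's axis.
Mind the look-alikes: they are no part of the job. Leave any green look-alike of the tin_4 alone. Leave any red look-alike of the tin_2 alone.

How it is judged (in metres and radians):
At the end, for the whole second after the job is handed in: Both full tins stand upright wholly on the tray, each within 5 mm of touching the far rim, and both nearly empty tins stand upright on the board, not touching the tray; all at rest (the tray carries more than 5.2 N from each tin on it, the board less than 5.2 N from each tin on it) (angle between each of tin_1, tin_2, tin_3, tin_4's own z axis and vertical below 0.1 rad and linear speed of each of tin_1, tin_2, tin_3, tin_4 below 0.02 m/s and ((contact force between tin_1 and tray above 5.2 N and x of tin_1 in the frame of tray above 0.008 m and contact force between tin_1 and board below 0.1 N) or (contact force between tin_1 and board between 1 and 5.2 N and contact force between tin_1 and tray below 0.1 N)) and ((contact force between tin_2 and tray above 5.2 N and x of tin_2 in the frame of tray above 0.008 m and contact force between tin_2 and board below 0.1 N) or (contact force between tin_2 and board between 1 and 5.2 N and contact force between tin_2 and tray below 0.1 N)) and ((contact force between tin_3 and tray above 5.2 N and x of tin_3 in the frame of tray above 0.008 m and contact force between tin_3 and board below 0.1 N) or (contact force between tin_3 and board between 1 and 5.2 N and contact force between tin_3 and tray below 0.1 N)) and ((contact force between tin_4 and tray above 5.2 N and x of tin_4 in the frame of tray above 0.008 m and contact force between tin_4 and board below 0.1 N) or (contact force between tin_4 and board between 1 and 5.2 N and contact force between tin_4 and tray below 0.1 N))).
It fails at once if a tin is tipped over (angle between any of tin_1, tin_2, tin_3, tin_4's own z axis and vertical above 0.4 rad).
It fails at once if the tray is shoved along the bench (more than 20 mm) (distance of tray from where it was at the start of the episode above 0.02 m).
It fails at once if the ring mould, the small bowl or the timer is disturbed (moved more than 30 mm) (distance of any of mould, tub, timer from where it was at the start of the episode above 0.03 m).
It also fails if it takes over 67 s, if anything falls off the work surface, if the arm or the gripper's body presses on something with over 40 N, if the wrist force passes 120 N, or if a joint passes its speed limit or range.

## Working session

There is one attempt and no reset: what is moved stays moved. The work goes in short steps, Python scripts to look and compute and a shell command to move; the robot and the scene stay as the last step left them, time stands still between calls to the robot, and variables do not carry over. Pictures are saved under pics/ and viewed, at most 10 in all, crops included, and the job is handed in when it is done.

```bash
mkdir -p pics; ls; cat > h.py <<'E'
import numpy as np, cv2
from cell import manip
def pts(cam, uv, depth):
    m=manip.camera_model(cam);K=np.array(m["K"]);T=np.array(m["world_from_camera"])
    uv=np.atleast_2d(uv).astype(float)
    x=(uv-[K[0,2],K[1,2]])/[K[0,0],K[1,1]]
    r=x.copy()
    for _ in range(10): r=x/(1+m["k1"]*(r**2).sum(1,keepdims=True))
    d=depth[uv[:,1].astype(int),uv[:,0].astype(int)]
    p=np.c_[r*d[:,None],d]
    return p@T[:3,:3].T+T[:3,3]
E
python3 - <<'E'
from h import *
s=manip.read_state();print({k:np.round(v,3).tolist() for k,v in s.items()})
for c in("scene","side"):
    im,d=manip.camera(c);cv2.imwrite(f"pics/{c}0.png",im[...,::-1])
    for l in("tin_1","board","tray","mould","tub","timer"):
        for o in manip.cut_out(c,l):
            v,u=np.where(o["region"]); P=pts(c,np.c_[u,v],d); k=d[v,u]>0;P=P[k]
            if len(P)==0: continue
            top=P[P[:,2]>np.percentile(P[:,2],95)-6]
            print(c,l,round(o["p"],2),"n",len(P),"med",np.median(P,0).round(),"lo",np.percentile(P,2,axis=0).round(),"hi",np.percentile(P,98,axis=0).round(),"top",((np.percentile(top,1,axis=0)+np.percentile(top,99,axis=0))/2).round(), "px",u.mean().round(),v.mean().round(),"rgb",np.median(im[v,u],0))
E
```

```text
pics
{'time_s': 0.0, 'qpos': [1.329, 0.126, -0.041, 1.405, -0.0, 1.571], 'joint_velocities': [-0.001, 0.001, -0.0, -0.001, -0.0, -0.0], 'effort': [0.001, -43.592, 35.292, 0.017, -0.0, 0.0], 'tool_pos': [125.615, 509.317, 230.519], 'tool_rot': [-3.14, 0.0, 2.9], 'ft_force': [0.844, -0.906, -0.113], 'wrist_torque': [-0.012, -0.019, 0.006], 'grasp_force': 0.0, 'opening': 0.999}
scene tin_1 0.95 n 1343 med [520.  -1.  69.] lo [461. -40.  13.] hi [541.  44.  74.] top [498.   4.  71.] px 334.0 232.0 rgb [103. 102. 102.]
scene tin_1 0.92 n 1105 med [ 328. -250.   58.] lo [ 265. -292.    3.] hi [ 348. -207.   65.] top [ 305. -250.   62.] px 227.0 200.0 rgb [30. 93. 46.]
scene tin_1 0.88 n 1479 med [ 486. -227.   68.] lo [ 419. -271.    8.] hi [ 507. -182.   74.] top [ 462. -227.   71.] px 239.0 236.0 rgb [102.  101.5 101. ]
scene tin_1 0.81 n 1406 med [ 499. -113.   69.] lo [ 436. -155.   11.] hi [521. -68.  73.] top [ 475. -111.   71.] px 287.0 233.0 rgb [104. 103. 103.]
scene tin_1 0.76 n 1297 med [538. 272.  59.] lo [477. 237.   1.] hi [564. 324.  64.] top [518. 283.  61.] px 440.0 226.0 
[... 1781 characters left out ...]
2 med [ 636. -111.   10.] lo [ 554. -323.    5.] hi [702. 190.  32.] top [623. -65.  47.] px 399.0 246.0 rgb [196. 190. 184.]
side mould 0.81 n 590 med [523. 412.  29.] lo [490. 383.   5.] hi [559. 454.  47.] top [524. 418.  44.] px 223.0 175.0 rgb [97. 92. 92.]
side tub 0.89 n 1490 med [ 586. -464.   41.] lo [ 529. -503.    1.] hi [ 625. -429.   62.] top [ 568. -466.   59.] px 529.0 333.0 rgb [175. 169. 153.]
side timer 0.92 n 440 med [343. 437.  21.] lo [312. 418.   3.] hi [378. 472.  26.] top [347. 447.  23.] px 162.0 202.0 rgb [33. 32. 31.]
side timer 0.57 n 1858 med [ 454. -124.   72.] lo [ 426. -157.   15.] hi [511. -73.  77.] top [ 471. -112.   74.] px 357.0 272.0 rgb [141. 137. 136.]
```

View pics/side0.png

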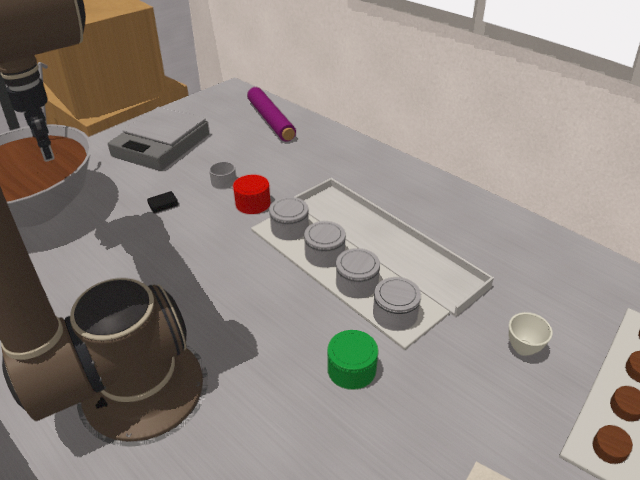

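```bash
python3 - <<'E'
from h import *
for c in("scene","side"):
    im,d=manip.camera(c)
    o=manip.cut_out(c,"tray")[0];v,u=np.where(o["region"]);P=pts(c,np.c_[u,v],d);P=P[(d[v,u]>0)]
    R=P[(P[:,2]>24)&(P[:,2]<36)]   # rims
    F=P[(P[:,2]<18)]
    print(c,"tray rect",cv2.minAreaRect(P[:,:2].astype(np.float32)))
    far=R[(R[:,0]>600)]
    a=np.polyfit(far[:,1],far[:,0],1) ; r=far[:,0]-np.polyval(a,far[:,1])
    for _ in range(5): far=far[abs(far[:,0]-np.polyval(a,far[:,1]))<8]; a=np.polyfit(far[:,1],far[:,0],1)
    print("rim line x=",a,len(far),"yaw",-np.arctan(a[0]))
    for l in("board",):
        o=manip.cut_out(c,l)[0];v,u=np.where(o["region"]);P=pts(c,np.c_[u,v],d);P=P[(d[v,u]>0)&(P[:,2]<16)&(P[:,2]>5)]
        print("board rect",cv2.minAreaRect(P[:,:2].astype(np.float32)))
E
```

```text
scene tray rect ((625.1215209960938, -60.66925048828125), (543.648193359375, 149.26345825195312), 86.56919860839844)
rim line x= [5.37456750e-02 6.92919028e+02] 384 yaw -0.05369401465658495
board rect ((497.243408203125, -52.798095703125), (499.7655029296875, 148.59214782714844), 86.2681884765625)
side tray rect ((618.652099609375, -47.227020263671875), (562.94189453125, 221.73793029785156), 85.48709869384766)
rim line x= [4.45910572e-02 6.86067281e+02] 252 yaw -0.04456153797595511
board rect ((491.84283447265625, -49.247039794921875), (505.7711486816406, 146.8513946533203), 86.03486633300781)
```

The picture shows the four grey tins at about (289,216), (325,242), (358,271) and (397,302). The red look-alike is at (252,193) and the green one at (352,357). The tray lies beyond the board, and the bowl is at (529,335).

I'll half-open the fingers as a cradle and push along the tool's −x.

```bash
cat >> h.py <<'E'
from scipy.spatial.transform import Rotation as R
def row(x,y,z,yaw=3.082):
    s=manip.read_state();A=R.from_euler("xyz",s["tool_rot"])
    d=A.inv().apply(np.array([x,y,z])-s["tool_pos"])/500
    w=(A.inv()*R.from_euler("xyz",[np.pi,0,yaw])).as_rotvec()/(np.pi/2)
    print(d.round(3).tolist(),w.round(3).tolist())
E
python3 - <<'E'
from h import *
row(427,135,150);row(427,135,20)
E
```

```text
[-0.764, -0.583, 0.163] [0.0, 0.0, -0.116]
[-0.764, -0.583, 0.423] [0.0, 0.0, -0.116]
```

```bash
python3 -m crank '[[[-0.764,-0.583,0.163],[0,0,-0.116]],[[-0.764,-0.583,0.163],[0,0,-0.116]],[[-0.764,-0.583,0.163],[0,0,-0.116]],[[-0.764,-0.583,0.163],[0,0,-0.116]],[[-0.764,-0.583,0.163],[0,0,-0.116]],[[-0.764,-0.583,0.163],[0,0,-0.116]],[[-0.764,-0.583,0.163],[0,0,-0.116]],[[-0.764,-0.583,0.163],[0,0,-0.116]],[[-0.764,-0.583,0.163],[0,0,-0.116]],[[-0.764,-0.583,0.163],[0,0,-0.116]],[[-0.764,-0.583,0.163],[0,0,-0.116]],[[-0.764,-0.583,0.163],[0,0,-0.116]]]' 0.18
python3 - <<'E'
from h import *
row(427,135,150);row(427,135,20);print(manip.read_state()["qpos"])
E
```

```text
time_s: 2.2
tool_pos: [426.9, 134.5, 149.6]
tool_rot: [3.142, -0.001, 3.079]
ft_force: [-0.0, 0.5, 0.2]
opening: 0.591
grasp_force: 0.0
[-0.0, 0.001, -0.001] [0.0, -0.001, -0.002]
[-0.0, 0.001, 0.259] [0.0, -0.001, -0.002]
[ 3.04880522e-01 -5.90827769e-03 -3.59650064e-01  1.21782605e+00
  3.63058504e-04  3.67033956e-01]
```

```bash
python3 -m crank '[[[0,0,0.1],[0,0,0]],[[0,0,0.2],[0,0,0]],[[0,0,0.26],[0,0,0]],[[0,0,0.26],[0,0,0]],[[-0.01,0,0.26],[0,0,0]],[[-0.02,0,0.26],[0,0,0]],[[-0.03,0,0.26],[0,0,0]]]'
python3 -m crank '[[[-0.004,0,0],[0,0,0]],[[-0.008,0,0],[0,0,0]],[[-0.012,0,0],[0,0,0]],[[-0.016,0,0],[0,0,0]]]'
for i in 1 2; do :; done
python3 -m crank '[[[-0.004,0,0],[0,0,0]],[[-0.008,0,0],[0,0,0]],[[-0.012,0,0],[0,0,0]]]'
python3 -m crank '[[[-0.004,0,0],[0,0,0]],[[-0.008,0,0],[0,0,0]]]'
python3 -m crank '[[[-0.004,0,0],[0,0,0]],[[-0.008,0,0],[0,0,0]]]'
```

```text
time_s: 2.9
tool_pos: [444.0, 135.2, 22.0]
tool_rot: [3.14, 0.004, 3.083]
ft_force: [-0.7, 0.8, 0.0]
opening: 0.593
grasp_force: 0.0
time_s: 3.3
tool_pos: [449.9, 133.8, 19.9]
tool_rot: [3.142, 0.0, 3.082]
ft_force: [0.7, -0.6, -0.2]
opening: 0.591
grasp_force: 0.0
time_s: 3.6
tool_pos: [454.6, 133.2, 19.5]
tool_rot: [-3.141, -0.002, 3.082]
ft_force: [-5.3, -0.8, 3.5]
opening: 0.593
grasp_force: 0.0
time_s: 3.8
tool_pos: [458.4, 133.1, 19.4]
tool_rot: [-3.141, -0.003, 3.082]
ft_force: [-4.2, -0.1, 2.2]
opening: 0.586
grasp_force: 0.4
time_s: 4.0
tool_pos: [462.4, 132.9, 19.4]
tool_rot: [-3.141, -0.003, 3.082]
ft_force: [-5.5, 0.1, 1.8]
opening: 0.587
grasp_force: 0.4
```

```bash
python3 -m crank '[[[0.06,0,0],[0,0,0]],[[0.06,-0.1,0],[0,0,0]],[[0.06,-0.2,0],[0,0,0]],[[0.05,-0.253,0],[0,0,0]],[[0.05,-0.253,0],[0,0,0]],[[0.044,-0.253,0],[0,0,0]],[[0.04,-0.253,0],[0,0,0]]]'
python3 -m crank '[[[-0.004,0,0],[0,0,0]],[[-0.008,0,0],[0,0,0]],[[-0.012,0,0],[0,0,0]],[[-0.016,0,0],[0,0,0]]]'
python3 -m crank '[[[-0.004,0,0],[0,0,0]],[[-0.008,0,0],[0,0,0]],[[-0.012,0,0],[0,0,0]]]'
python3 -m crank '[[[-0.004,0,0],[0,0,0]],[[-0.008,0,0],[0,0,0]]]'
python3 -m crank '[[[-0.004,0,0],[0,0,0]],[[-0.008,0,0],[0,0,0]]]'
```

```text
time_s: 4.7
tool_pos: [436.7, 8.4, 19.8]
tool_rot: [3.141, 0.0, 3.082]
ft_force: [0.0, -0.6, -0.9]
opening: 0.591
grasp_force: 0.0
time_s: 5.1
tool_pos: [443.5, 7.8, 19.6]
tool_rot: [-3.141, -0.002, 3.083]
ft_force: [-4.8, -0.5, 2.9]
opening: 0.59
grasp_force: 1.6
time_s: 5.4
tool_pos: [448.6, 6.9, 19.4]
tool_rot: [-3.141, -0.003, 3.082]
ft_force: [-5.4, -1.1, 3.2]
opening: 0.588
grasp_force: 1.5
time_s: 5.6
tool_pos: [452.6, 6.9, 19.3]
tool_rot: [-3.141, -0.003, 3.082]
ft_force: [-5.8, 0.2, 2.5]
opening: 0.587
grasp_force: 1.0
time_s: 5.8
tool_pos: [456.6, 6.7, 19.4]
tool_rot: [-3.141, -0.003, 3.082]
ft_force: [-5.2, -0.5, 2.3]
opening: 0.59
grasp_force: 0.9
```

```bash
python3 -m crank '[[[0.085,0,0],[0,0,0]],[[0.09,-0.1,0],[0,0,0]],[[0.09,-0.2,0],[0,0,0]],[[0.084,-0.234,0],[0,0,0]],[[0.084,-0.234,0],[0,0,0]],[[0.08,-0.234,0],[0,0,0]],[[0.076,-0.234,0],[0,0,0]]]'
python3 -m crank '[[[-0.004,0,0],[0,0,0]],[[-0.008,0,0],[0,0,0]],[[-0.012,0,0],[0,0,0]],[[-0.016,0,0],[0,0,0]]]'
python3 -m crank '[[[-0.004,0,0],[0,0,0]],[[-0.008,0,0],[0,0,0]],[[-0.012,0,0],[0,0,0]]]'
python3 -m crank '[[[-0.004,0,0],[0,0,0]],[[-0.008,0,0],[0,0,0]]]'
python3 -m crank '[[[-0.004,0,0],[0,0,0]],[[-0.008,0,0],[0,0,0]]]'
```

```text
time_s: 6.5
tool_pos: [413.4, -107.1, 19.7]
tool_rot: [3.141, -0.0, 3.083]
ft_force: [-0.0, -0.4, -0.7]
opening: 0.587
grasp_force: 0.0
time_s: 6.9
tool_pos: [421.5, -108.1, 19.8]
tool_rot: [-3.142, -0.0, 3.083]
ft_force: [0.4, -0.9, -0.7]
opening: 0.588
grasp_force: 0.0
time_s: 7.2
tool_pos: [427.0, -108.8, 19.7]
tool_rot: [-3.142, -0.001, 3.082]
ft_force: [-1.6, -0.6, -0.5]
opening: 0.591
grasp_force: 0.1
time_s: 7.4
tool_pos: [431.2, -108.9, 19.7]
tool_rot: [3.141, -0.0, 3.082]
ft_force: [-3.1, -0.1, 1.0]
opening: 0.584
grasp_force: 0.0
time_s: 7.6
tool_pos: [435.4, -109.2, 19.7]
tool_rot: [3.142, -0.0, 3.082]
ft_force: [-2.1, 0.7, -0.1]
opening: 0.592
grasp_force: 0.0
```

```bash
python3 -m crank '[[[0.07,0,0],[0,0,0]],[[0.08,-0.1,0],[0,0,0]],[[0.08,-0.2,0],[0,0,0]],[[0.07,-0.234,0],[0,0,0]],[[0.07,-0.234,0],[0,0,0]],[[0.06,-0.234,0],[0,0,0]],[[0.056,-0.234,0],[0,0,0]]]'
python3 -m crank '[[[-0.004,0,0],[0,0,0]],[[-0.008,0,0],[0,0,0]],[[-0.012,0,0],[0,0,0]],[[-0.016,0,0],[0,0,0]]]'
python3 -m crank '[[[-0.004,0,0],[0,0,0]],[[-0.008,0,0],[0,0,0]],[[-0.012,0,0],[0,0,0]]]'
python3 -m crank '[[[-0.004,0,0],[0,0,0]],[[-0.008,0,0],[0,0,0]]]'
python3 -m crank '[[[-0.004,0,0],[0,0,0]],[[-0.008,0,0],[0,0,0]]]'
```

```text
time_s: 8.3
tool_pos: [400.9, -223.6, 19.7]
tool_rot: [3.141, 0.0, 3.083]
ft_force: [0.4, -0.3, -0.2]
opening: 0.588
grasp_force: 0.0
time_s: 8.7
tool_pos: [408.6, -224.5, 19.9]
tool_rot: [-3.142, 0.0, 3.083]
ft_force: [0.2, 0.7, 0.5]
opening: 0.591
grasp_force: 0.0
time_s: 9.0
tool_pos: [414.0, -225.1, 19.7]
tool_rot: [3.141, -0.001, 3.082]
ft_force: [-2.8, 0.3, 1.2]
opening: 0.589
grasp_force: 0.0
time_s: 9.2
tool_pos: [418.3, -225.4, 19.7]
tool_rot: [3.142, -0.0, 3.082]
ft_force: [-2.5, 0.3, 1.5]
opening: 0.585
grasp_force: 0.0
time_s: 9.4
tool_pos: [422.4, -225.6, 19.8]
tool_rot: [3.142, -0.0, 3.082]
ft_force: [-2.2, -0.1, -0.0]
opening: 0.59
grasp_force: 0.0
```

```bash
python3 -m crank '[[[0.06,0,0],[0,0,0]],[[0.06,0.1,0],[0,0,0]],[[0.06,0.2,0],[0,0,0]],[[0.06,0.3,0],[0,0,0]],[[0.06,0.4,0],[0,0,0]],[[0.06,0.468,0],[0,0,0]],[[0.05,0.468,0],[0,0,0]],[[0.01,0.468,0],[0,0,0]],[[-0.01,0.468,0],[0,0,0]],[[-0.01,0.468,0],[0,0,0]]]'
python3 -m crank '[[[-0.01,0,0],[0,0,0]],[[-0.02,0,0],[0,0,0]],[[-0.03,0,0],[0,0,0]],[[-0.038,0,0],[0,0,0]],[[-0.046,0,0],[0,0,0]],[[-0.054,0,0],[0,0,0]],[[-0.062,0,0],[0,0,0]],[[-0.07,0,0],[0,0,0]],[[-0.078,0,0],[0,0,0]],[[-0.086,0,0],[0,0,0]],[[-0.094,0,0],[0,0,0]],[[-0.102,0,0],[0,0,0]]]'
python3 -m crank '[[[-0.008,0,0],[0,0,0]],[[-0.016,0,0],[0,0,0]],[[-0.024,0,0],[0,0,0]],[[-0.032,0,0],[0,0,0]],[[-0.04,0,0],[0,0,0]],[[-0.048,0,0],[0,0,0]],[[-0.056,0,0],[0,0,0]],[[-0.064,0,0],[0,0,0]],[[-0.072,0,0],[0,0,0]],[[-0.08,0,0],[0,0,0]],[[-0.088,0,0],[0,0,0]],[[-0.096,0,0],[0,0,0]]]'
python3 -m crank '[[[-0.008,0,0],[0,0,0]],[[-0.016,0,0],[0,0,0]],[[-0.024,0,0],[0,0,0]],[[-0.032,0,0],[0,0,0]],[[-0.04,0,0],[0,0,0]],[[-0.048,0,0],[0,0,0]],[[-0.056,0,0],[0,0,0]],[[-0.064,0,0],[0,0,0]]]'
cat > look.py <<'E'
import sys
from h import *
for c in("scene","side"):
    im,d=manip.camera(c);cv2.imwrite(f"pics/{c}_{sys.argv[1]}.png",im[...,::-1])
    for o in manip.cut_out(c,"tin_1"):
        v,u=np.where(o["region"]);P=pts(c,np.c_[u,v],d);P=P[d[v,u]>0]
        if len(P)<50: continue
        t=P[P[:,2]>np.percentile(P[:,2],95)-6]
        print(c,round(o["p"],2),len(P),((np.percentile(t,1,axis=0)+np.percentile(t,99,axis=0))/2).round(1))
    H,W=d.shape;v,u=np.mgrid[:H,:W];P=pts(c,np.c_[u.ravel(),v.ravel()],d)
    for y0 in(-250,-150,-60,0,60,130):
        k=(d.ravel()>0)&(abs(P[:,1]-y0)<6)&(P[:,2]>26)&(P[:,2]<34)&(P[:,0]>660)&(P[:,0]<720)
        if k.sum()>3: print(" rim y",y0,"x",np.percentile(P[k,0],[5,50,95]).round(1))
E
python3 look.py b1
```

```text
time_s: 10.4
tool_pos: [442.9, 7.1, 20.0]
tool_rot: [3.141, 0.001, 3.081]
ft_force: [-0.5, -0.1, -0.4]
opening: 0.588
grasp_force: 0.0
time_s: 11.6
tool_pos: [490.5, 4.5, 19.6]
tool_rot: [-3.141, -0.003, 3.082]
ft_force: [-7.3, 0.2, 4.8]
opening: 0.593
grasp_force: 1.5
time_s: 12.8
tool_pos: [539.9, 1.7, 19.3]
tool_rot: [-3.142, -0.001, 3.082]
ft_force: [-3.5, -0.1, -1.6]
opening: 0.587
grasp_force: 1.1
time_s: 13.6
tool_pos: [572.3, -0.2, 19.9]
tool_rot: [3.142, 0.0, 3.082]
ft_force: [-3.5, -0.2, 0.4]
opening: 0.588
grasp_force: 1.1
scene 0.91 1087 [ 303.1 -248.4   61.5]
scene 0.83 1402 [ 486.9 -110.5   71. ]
scene 0.82 1271 [515.5 130.8  71.4]
scene 0.65 1481 [ 475.  -227.7   71.1]
scene 0.62 1089 [ 569.8 -465.2   58.1]
scene 0.6 1696 [623.9  -1.7  69. ]
scene 0.55 1232 [518.5 281.6  61. ]
 rim y -250 x [675.9 679.4 682.1]
 rim y -150 x [683.7 687.1 689.1]
 rim y -60 x [689.6 692.8 696.6]
 rim y 0 x [667.2 694.5 699.4]
 rim y 60 x [699.3 702.1 704. ]
 rim y 130 x [703.5 706.8 708.5]
side 0.93 1170 [512.9 280.8  63. ]
side 0.89 2140 [ 470.6 -228.4   73.4]
side 0.78 742 [614.3 -19.9  98.5]
side 0.73 1407 [509.9 128.9  74.3]
side 0.56 1863 [ 482.9 -112.    74. ]
 rim y -250 x [672.5 675.5 680. ]
 rim y -150 x [681.8 683.9 686.5]
 rim y -60 x [686.3 689.3 691.9]
```

```bash
python3 -m crank '[[[-0.008,0,0],[0,0,0]],[[-0.016,0,0],[0,0,0]],[[-0.024,0,0],[0,0,0]],[[-0.03,0,0],[0,0,0]],[[-0.036,0,0],[0,0,0]]]'
python3 -m crank '[[[-0.002,0,0],[0,0,0]],[[-0.004,0,0],[0,0,0]]]'
python3 -m crank '[[[-0.002,0,0],[0,0,0]],[[-0.004,0,0],[0,0,0]]]'
```

```text
time_s: 14.3
tool_pos: [589.4, -1.3, 20.2]
tool_rot: [-3.141, -0.001, 3.082]
ft_force: [-6.1, 0.6, 4.0]
opening: 0.59
grasp_force: 1.8
time_s: 14.5
tool_pos: [591.4, -1.4, 20.1]
tool_rot: [-3.141, -0.001, 3.082]
ft_force: [-6.3, -0.6, 3.9]
opening: 0.59
grasp_force: 1.8
time_s: 14.7
tool_pos: [593.4, -1.5, 20.1]
tool_rot: [-3.141, -0.001, 3.082]
ft_force: [-6.3, 0.4, 3.1]
opening: 0.591
grasp_force: 1.8
```

```bash
python3 -m crank '[[[-0.002,0,0],[0,0,0]],[[-0.003,0,0],[0,0,0]]]'
```

```text
time_s: 14.9
tool_pos: [594.9, -1.6, 20.1]
tool_rot: [-3.141, -0.001, 3.082]
ft_force: [-6.3, 1.9, 3.8]
opening: 0.589
grasp_force: 1.8
```

```bash
python3 look.py b2
```

```text
scene 0.98 1166 [518.  129.3  71.2]
scene 0.91 1495 [ 487.5 -110.6   71. ]
scene 0.88 1462 [ 475.2 -227.8   71. ]
scene 0.76 1576 [646.5  -3.   69.2]
scene 0.71 1233 [519.7 281.6  61. ]
scene 0.61 1097 [ 304.5 -249.9   61.7]
 rim y -250 x [675.4 679.4 681.8]
 rim y -150 x [684.5 687.  688.4]
 rim y -60 x [689.9 693.3 696. ]
 rim y 0 x [688.4 695.4 699.9]
 rim y 60 x [700.  702.5 704.7]
 rim y 130 x [704.1 707.1 708.8]
side 0.85 1144 [512.6 280.8  63.1]
side 0.75 2122 [ 469.8 -228.4   73.3]
side 0.71 1451 [509.9 130.3  74.7]
side 0.7 2578 [ 299.  -250.9   63.1]
side 0.62 1816 [ 482.3 -111.9   74.1]
side 0.56 688 [631.  -19.   82.4]
 rim y -250 x [671.8 675.1 680.5]
 rim y -150 x [679.6 683.3 688.1]
 rim y -60 x [686.  688.  693.4]
```

```bash
python3 -m crank '[[[-0.002,0,0],[0,0,0]],[[-0.003,0,0],[0,0,0]]]';python3 -m crank '[[[-0.002,0,0],[0,0,0]],[[-0.002,0,0],[0,0,0]]]'
```

```text
time_s: 15.3
tool_pos: [596.4, -1.7, 20.2]
tool_rot: [-3.141, -0.001, 3.082]
ft_force: [-6.0, 0.0, 4.2]
opening: 0.588
grasp_force: 1.8
time_s: 15.5
tool_pos: [597.5, -1.8, 20.1]
tool_rot: [-3.141, -0.001, 3.082]
ft_force: [-5.2, -0.1, 2.9]
opening: 0.59
grasp_force: 1.6
```

```bash
python3 -m crank '[[[0.02,0,0],[0,0,0]],[[0.08,0,0],[0,0,0]],[[0.16,0,0],[0,0,0]],[[0.24,0,0],[0,0,0]],[[0.32,0,0],[0,0,0]],[[0.34,0,0],[0,0,0]],[[0.34,0,0],[0,0,0]]]'; python3 look.py b3; python3 - <<'E'
import cv2,numpy as np
a=cv2.imread('pics/scene_b3.png')[170:350,180:430];b=cv2.imread('pics/side_b3.png')[170:350,250:500]
cv2.imwrite('pics/c3.png',np.vstack([cv2.resize(a,(416,300),interpolation=2),cv2.resize(b,(416,300),interpolation=2)]))
E
```

```text
time_s: 16.2
tool_pos: [427.4, 8.5, 20.3]
tool_rot: [3.142, 0.002, 3.082]
ft_force: [1.4, 1.1, -0.4]
opening: 0.59
grasp_force: 0.0
scene 0.79 1406 [ 487.7 -111.1   71. ]
scene 0.77 1126 [ 304.  -249.5   61.7]
scene 0.76 1516 [649.6  -2.4  69.2]
scene 0.76 1475 [ 474.8 -227.7   71.1]
scene 0.7 1320 [514.9 130.4  71.2]
scene 0.65 1300 [518.6 283.3  60.8]
 rim y -250 x [676.5 679.4 681.7]
 rim y -150 x [684.2 687.2 688.7]
 rim y -60 x [689.6 693.3 695.9]
 rim y 0 x [690.6 695.  699.4]
 rim y 60 x [699.4 702.5 704.7]
 rim y 130 x [702.3 706.6 708.5]
side 0.96 2098 [ 469.2 -228.2   73.4]
side 0.81 2524 [ 298.8 -250.9   63.3]
side 0.79 1484 [645.5  -2.8  72.1]
side 0.68 1857 [ 483.3 -111.3   73.8]
side 0.58 1183 [513.5 281.   63.2]
side 0.55 268 [465.7 125.6  99.4]
 rim y -250 x [672.2 675.7 680.5]
 rim y -150 x [679.7 682.7 686.1]
 rim y -60 x [686.  688.8 693.9]
 rim y 130 x [700.2 703.1 706.8]
```

View pics/c3.png

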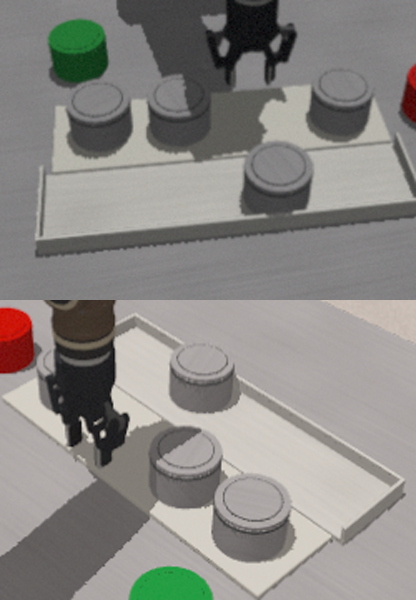

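Tin B now stands against the far rim (upper half, about (278,175)) and the tray has not moved. The light tins C and D, and tin A, are still on the board. Next is tin A.

```bash
python3 -m crank '[[[0,0.1,0],[0,0,0]],[[0,0.2,0],[0,0,0]],[[0,0.253,0],[0,0,0]],[[0,0.253,0],[0,0,0]],[[-0.01,0.253,0],[0,0,0]],[[-0.02,0.253,0],[0,0,0]],[[-0.03,0.253,0],[0,0,0]],[[-0.04,0.253,0],[0,0,0]]]'
python3 -m crank '[[[-0.008,0,0],[0,0,0]],[[-0.016,0,0],[0,0,0]],[[-0.024,0,0],[0,0,0]],[[-0.032,0,0],[0,0,0]],[[-0.04,0,0],[0,0,0]],[[-0.048,0,0],[0,0,0]],[[-0.056,0,0],[0,0,0]],[[-0.064,0,0],[0,0,0]],[[-0.072,0,0],[0,0,0]],[[-0.08,0,0],[0,0,0]],[[-0.088,0,0],[0,0,0]],[[-0.096,0,0],[0,0,0]]]'
python3 -m crank '[[[-0.008,0,0],[0,0,0]],[[-0.016,0,0],[0,0,0]],[[-0.024,0,0],[0,0,0]],[[-0.032,0,0],[0,0,0]],[[-0.04,0,0],[0,0,0]],[[-0.048,0,0],[0,0,0]],[[-0.056,0,0],[0,0,0]],[[-0.064,0,0],[0,0,0]],[[-0.072,0,0],[0,0,0]],[[-0.08,0,0],[0,0,0]],[[-0.088,0,0],[0,0,0]],[[-0.096,0,0],[0,0,0]]]'
python3 -m crank '[[[-0.008,0,0],[0,0,0]],[[-0.016,0,0],[0,0,0]],[[-0.024,0,0],[0,0,0]],[[-0.032,0,0],[0,0,0]],[[-0.04,0,0],[0,0,0]],[[-0.048,0,0],[0,0,0]],[[-0.056,0,0],[0,0,0]],[[-0.064,0,0],[0,0,0]],[[-0.072,0,0],[0,0,0]],[[-0.08,0,0],[0,0,0]]]'; python3 look.py a1|grep scene
```

```text
time_s: 17.2
tool_pos: [456.5, 132.7, 19.8]
tool_rot: [-3.142, 0.0, 3.08]
ft_force: [-0.5, 0.4, 0.2]
opening: 0.592
grasp_force: 0.0
time_s: 18.4
tool_pos: [502.3, 130.4, 19.6]
tool_rot: [-3.141, -0.003, 3.082]
ft_force: [-4.9, 0.1, 3.3]
opening: 0.588
grasp_force: 0.6
time_s: 19.6
tool_pos: [551.3, 127.6, 19.3]
tool_rot: [-3.141, -0.001, 3.082]
ft_force: [-3.0, 0.4, -1.5]
opening: 0.595
grasp_force: 2.2
time_s: 20.6
tool_pos: [591.8, 125.4, 19.9]
tool_rot: [3.142, 0.0, 3.082]
ft_force: [-4.0, 0.2, -0.7]
opening: 0.588
grasp_force: 1.5
scene 0.92 1479 [ 474.8 -227.8   71.3]
scene 0.92 1406 [ 488.2 -110.7   71.2]
scene 0.73 1274 [539.6 258.2  83.6]
scene 0.65 1596 [649.1  -3.3  69. ]
scene 0.57 1539 [643.6 122.3  69.3]
scene 0.56 1167 [ 303.1 -249.3   61.4]
```

```bash
python3 -m crank '[[[-0.006,0,0],[0,0,0]],[[-0.012,0,0],[0,0,0]],[[-0.016,0,0],[0,0,0]],[[-0.02,0,0],[0,0,0]],[[-0.022,0,0],[0,0,0]]]'
python3 -m crank '[[[-0.002,0,0],[0,0,0]],[[-0.003,0,0],[0,0,0]]]'; python3 look.py a2|grep -A6 "scene.*69\|rim"
```

```text
time_s: 21.3
tool_pos: [602.0, 124.9, 20.1]
tool_rot: [3.141, -0.001, 3.082]
ft_force: [-5.9, 1.0, 3.5]
opening: 0.585
grasp_force: 2.1
time_s: 21.5
tool_pos: [603.4, 124.8, 20.1]
tool_rot: [3.141, -0.001, 3.082]
ft_force: [-6.1, -0.4, 3.2]
opening: 0.586
grasp_force: 2.0
scene 0.85 1463 [654.8 120.4  69.3]
scene 0.81 1430 [ 474.8 -227.9   71.1]
scene 0.75 1421 [ 487.9 -110.7   70.9]
scene 0.71 1119 [ 303.2 -249.8   61.4]
scene 0.61 1538 [648.7  -2.8  69. ]
scene 0.61 1268 [535.9 259.2  82.9]
 rim y -250 x [676.8 679.4 681.8]
 rim y -150 x [682.7 685.8 688.9]
 rim y -60 x [689.5 692.8 694.8]
 rim y 0 x [690.8 695.1 699.9]
 rim y 60 x [699.3 701.6 704.6]
 rim y 130 x [694.9 704.8 709.4]
side 0.83 1419 [644.8  -4.8  72.3]
side 0.83 613 [649.5 102.2  98.2]
side 0.66 2059 [ 470.  -228.5   73.6]
side 0.62 1827 [ 482.7 -111.9   73.9]
side 0.62 1234 [512.6 283.   62.9]
 rim y -250 x [672.4 673.9 680.2]
 rim y -150 x [680.7 682.4 687.3]
 rim y -60 x [686.3 689.1 693. ]
```

```bash
python3 -m crank '[[[-0.002,0,0],[0,0,0]],[[-0.004,0,0],[0,0,0]],[[-0.005,0,0],[0,0,0]],[[-0.005,0,0],[0,0,0]]]'
python3 -m crank '[[[0.02,0,0],[0,0,0]],[[0.08,0,0],[0,0,0]],[[0.16,0,0],[0,0,0]],[[0.24,0,0],[0,0,0]],[[0.32,0,0],[0,0,0]],[[0.4,0,-0.1],[0,0,0]],[[0.4,0,-0.2],[0,0,0]],[[0.4,0,-0.2],[0,0,0]],[[0.4,0,-0.2],[0,0,0]]]'; python3 look.py a3
python3 - <<'E'
import cv2,numpy as np
a=cv2.imread('pics/scene_a3.png')[170:350,180:430];b=cv2.imread('pics/side_a3.png')[170:350,250:500]
cv2.imwrite('pics/c4.png',np.vstack([cv2.resize(a,(416,300),interpolation=2),cv2.resize(b,(416,300),interpolation=2)]))
E
```

```text
time_s: 22.1
tool_pos: [606.0, 124.6, 20.1]
tool_rot: [3.141, -0.001, 3.082]
ft_force: [-3.7, 0.8, 2.0]
opening: 0.591
grasp_force: 1.9
time_s: 23.0
tool_pos: [408.5, 137.1, 122.4]
tool_rot: [3.139, 0.006, 3.082]
ft_force: [-0.6, -0.0, -0.6]
opening: 0.591
grasp_force: 0.0
scene 0.88 1481 [ 475.1 -227.7   71.1]
scene 0.84 1206 [ 302.9 -249.2   61.3]
scene 0.71 1585 [649.6  -3.3  69.1]
scene 0.65 1327 [518.5 282.5  61. ]
scene 0.55 1516 [657.5 121.4  69.6]
scene 0.52 5279 [496.8 -52.8   8.8]
 rim y -250 x [677.4 680.  681.9]
 rim y -150 x [684.6 686.7 689.5]
 rim y -60 x [688.8 694.  695.7]
 rim y 0 x [690.4 695.8 700. ]
 rim y 60 x [699.5 701.7 703.8]
 rim y 130 x [698.6 703.5 709.7]
side 0.9 353 [449.5 213.3 109.2]
side 0.89 2646 [ 298.9 -250.7   63.2]
side 0.85 2160 [ 470.7 -228.1   73.5]
side 0.79 1333 [652.8 121.9  72.6]
side 0.65 451 [347.  446.4  23.3]
side 0.58 1391 [643.4  -4.5  72.3]
side 0.56 1822 [ 484.1 -111.6   74. ]
 rim y -250 x [672.5 675.4 678.8]
 rim y -150 x [679.4 683.8 689.5]
 rim y -60 x [686.9 689.3 692.7]
```

View pics/c4.png

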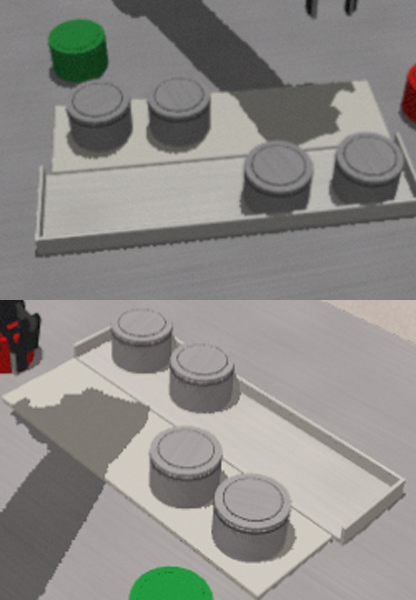

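Both full tins stand against the far rim, at about (278,175) and (369,165) in the upper half. The light tins remain on the board and the tray has not moved, so I'm handing in.

```bash
python3 -c "
from cell import manip
print(manip.finish_job())"
```

```text
the job is handed in; nothing more can be done
None
```

I handed the job in after about 23 s of robot time, but the hand-in returned no verdict. By camera, the two full tins (the left pair seen from the robot, about 5 N to push against 2.5 N) stand upright against the tray's far rim, the two light tins stand on the board, and the tray did not measurably move.

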